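# Dose one tablet from the plunger dispenser into the porcelain dish

### The job

Dose one tablet into the blue porcelain dish: with your fingertips press the dispenser's red plunger fully down once and let it come back up, so that a single green tablet is put out on the steel shelf, then push that tablet sideways along the shelf until it drops off the end into the blue dish. Only press and push: do not pick up or lift the tablet, and leave the other tablets in the magazine. Leave the dishes, jar, bottles and everything else standing where they are.

Things in the scene. Friction and masses are not known exactly. Their poses are not given: they have to be found in the camera images.
- dispenser: pale grey tablet dispenser with a steel deck, fixed to the bench. Origin on the bench under the magazine's axis; x from the outlet shelf back to the plunger, y along the shelf, z up. Magazine: upright box 41 x 41 about the origin, height 60 to 130, black cap 45 x 45. Lever housing behind it: x 22 to 105, y -30 to 30, up to height 109. Outlet shelf in front: x -20 to -102, y -40 to 40
- shelf (a point): where a put-out tablet rests, middle of the steel outlet shelf's top face (dispenser x -74, y 0, z 60). Shelf 6 thick, on a rib 16 wide; its ends, 40 to either side along y, are open edges; the front has a lip 6 high at x -102. A full press slides the lowest tablet out to here (after a fast press up to 13 mm farther, to the lip)
- plunger (a joint): travel of the plunger straight down: 0 up at rest, 0.030 m fully down; spring return, 4 N to start and 9.5 N near the bottom, plus 1 to 3 N friction and damping, then a hard stop; a flat slide under the magazine moves 2.5 times as far and pushes the lowest tablet out; as the plunger comes up it goes back and the next tablet drops into place
- plunger_top (a point): centre of the top face of the plunger's round red knob, diameter 30, 10 thick; at rest 155 above the bench, at dispenser frame x 65, y 0; it moves with the plunger
- tablet0_center (a point): centre of the lowest green tablet in the magazine (flat disc, diameter 30, thickness 10, about 15 g), the one that comes out first; at the start 65 above the bench
- tablet1_center (a point): centre of the green tablet next above in the magazine, the same size; must stay in the magazine
- tablet2_center (a point): centre of the green tablet number 3 counting up in the magazine, the same size; must stay in the magazine
- tablet3_center (a point): centre of the green tablet number 4 counting up in the magazine, the same size; must stay in the magazine
- tablet4_center (a point): centre of the green tablet number 5 counting up in the magazine, the same size; must stay in the magazine
- blue_dish: loose open blue porcelain dish, outer diameter 60 at the foot and 100 at the rim, height 42, wall 4, about 0.18 kg; stands at one end of the shelf (which end varies), its centre about 80 to the side of the shelf's middle, its rim reaching 4 to 16 in under the open end; origin at the centre of its underside
- steel_dish: an open round bare steel dish of the same shape as the blue one, at the other end of the dispenser's shelf; origin at the centre of its underside
- jar: closed round sample jar with a white cap, diameter 40, height 60, standing beside the dispenser's housing; origin at the centre of its underside
- wash_red: wash bottle, diameter 72, 142 high to the red cap and 215 to the top of its red spout; origin at the centre of its underside
- wash_white: wash bottle of the same size with a white cap and spout; origin at the centre of its underside
- reagent: square yellow reagent bottle 64 x 64, height 134 with its blue cap; origin at the centre of its underside
- petri: closed petri dish with dark chips in it, diameter 90, height 16; origin at the centre of its underside
- spatula: spatula lying flat on the bench, 170 long
Mind the look-alikes: they are no part of the job. There is more than one size of the blue_dish; the job needs the smaller.

How it is judged:
By the outcome, as a careful person would: the job done as asked, in the order asked, and still so for the second after the job is handed in, with the robot touching nothing.
It also fails if it takes over 40 s, if anything falls off the work surface, if the arm or the gripper's body presses on something with over 40 N, if the wrist force passes 120 N, or if a joint passes its speed limit or range.

### The arm

A 6-joint arm with a two-finger parallel gripper is mounted at the origin on the work surface. World frame = base frame: x ahead of the robot, y to its left, z up, the work surface at z = 0. Lengths are in m, angles in rad, forces in N, time in s.
With the tool pointing down it reaches from about 0.35 to 1 m from the base axis. Payload 7.1 kg.
Tool frame: the origin (TCP) lies between the finger pads; the fingertips stand 22 mm ahead of it and the grasp point (between the pads) lies 3 mm ahead of it; x points along the fingers, y is the direction in which the jaws open and shut, and the axes are right-handed (so a half turn about x gives the same grasp; the last joint's range is limited). The gripper opens to 85 mm and grips with 20 to 120 N. Pads are 22 mm wide; open, the fingers measure 114 mm over their backs; the gripper's body (76 mm by 85 mm) begins 54 mm behind the grasp point. The pads swing forward as they close: fully open they stand 13 mm farther back than shut.
Start: joints at [1.233, 0.423, 1.63, -0, 1.089, -0.019], TCP at [0.196, 0.594, 0.233] pointing down, gripper open.
Joint ranges: [-3, 3], [-0.9, 2.11], [0.09, 2.58], [-1.31, 4.45], [0.11, 2.69], [-2.54, 2.54]. Speed limits (rad/s): [2.39, 2.39, 3.01, 3.14, 3.14, 3.14].

### API

Orientations are given as a rotation vector (axis times angle).
In Python, from rig import manip gives the robot as it stands. The module is installed in compiled form; this text tells all that it offers. Calls block until the motion is done:
- manip.move_to(position, orientation): joint-space move of the TCP to a pose.
- manip.servo_line(position, orientation=None, rate=0.15): straight line of the TCP; orientation=None keeps the orientation; rate is the mean speed in m/s.
- manip.set_joints(angles): joint-space move.
- manip.command_gripper(opening, f_grip=None): finger opening in m; f_grip is the grip in N (None keeps the last); returns when the fingers have stopped.
- manip.hold(seconds).
- manip.solve_ik(position, orientation): joint angles nearest the present ones, or None.
- manip.camera(name): name is "side" or "top" or "wrist"; returns a dict with "image" (400x640x3 uint8, red, green, blue), "fx", "fy", "cx", "cy" (pixels), "cam_to_world" (4x4, takes a point from camera to world coordinates); the wrist camera has in their place "mount" (4x4, takes a point from camera to tool coordinates, whose origin is the TCP and whose axes are the tool frame's). Camera axes: x right, y down, z forward; pixel columns grow to the right and rows downward; lengths in m; the calibration is good to about 2 mm. A picture is of the moment at which its call begins: read the wrist's pose just before it. There is no depth.
A pose or a line that the arm cannot do raises manip.IKError and nothing moves.
- manip.sign_off(): hands the job in, once; it reports no verdict.
Readings, each from a call of its own:
- manip.get_time(): time.
- manip.get_joint_positions(): joint angles.
- manip.get_joint_vel(): joint speeds.
- manip.get_tau(): joint torques, N m.
- manip.get_position(): TCP position.
- manip.get_ee_rot(): TCP orientation.
- manip.get_contact_force(): force on the tool from outside, world axes, zero at the start.
- manip.get_torque(): the same for the moment, N m.
- manip.get_width(): finger opening in m.
Only numpy, scipy, OpenCV 4.12 (cv2) and the standard library are available. Lean on these libraries where they do the work, as an engineer would, in place of code of your own. Each camera call takes 0.05 s, during which the arm holds its last target.

## Working session

There is one attempt and no reset: what is moved stays moved. The work goes in short steps, each a Python script; the robot and the scene stay as the last script left them, time stands still between calls to the robot, and variables do not carry over. Pictures are saved under pics/ and viewed, and the job is handed in when it is done.

```bash
mkdir -p pics
python3 - <<'E'
from rig import manip
import cv2,numpy as np
for n in ["side","top","wrist"]:
    c=manip.camera(n); cv2.imwrite(f"pics/{n}0.png",c["image"][:,:,::-1])
    print(n,c["fx"],c["fy"],c["cx"],c["cy"]); print(np.round(c.get("cam_to_world",c.get("mount")),4))
print(manip.get_time(),manip.get_ee_rot(),manip.get_position())
E
```

```text
side 371.7199647459268 371.7199647459268 323.81679214502606 201.6908785482182
[[ 0.8145 -0.2852  0.5052 -0.059 ]
 [-0.5797 -0.4344  0.6894 -0.7046]
 [ 0.0229 -0.8544 -0.5192  0.6918]
 [ 0.      0.      0.      1.    ]]
top 364.67041552516764 364.67041552516764 323.4634591396978 195.20151979171928
[[-0.008  -0.9878  0.1558  0.304 ]
 [-1.      0.0088  0.0047  0.0381]
 [-0.0061 -0.1557 -0.9878  1.1734]
 [ 0.      0.      0.      1.    ]]
wrist 297.32886706176606 297.32886706176606 317.58116961532437 199.6632508896882
[[-0.000e+00 -3.154e-01  9.490e-01 -1.398e-01]
 [ 1.000e+00 -1.000e-03 -3.000e-04  3.000e-04]
 [ 1.000e-03  9.490e-01  3.154e-01 -8.130e-02]
 [ 0.000e+00  0.000e+00  0.000e+00  1.000e+00]]
0.15 [ 0.24929479  1.55648611 -0.25108383] [0.19572797 0.59313735 0.23233404]
```

View pics/side0.png

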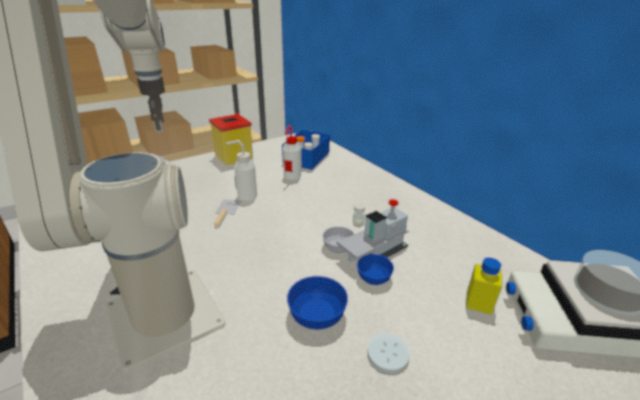

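View pics/top0.png

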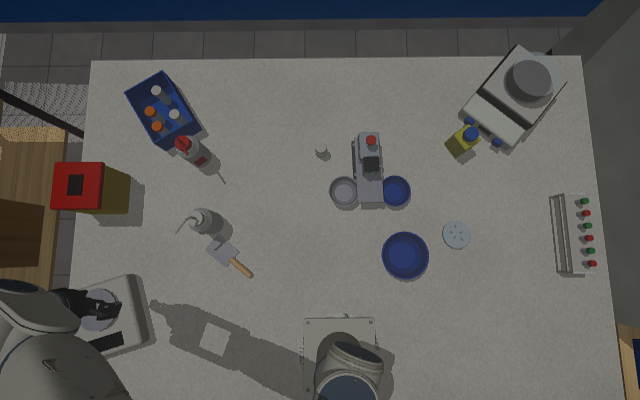

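View pics/wrist0.png

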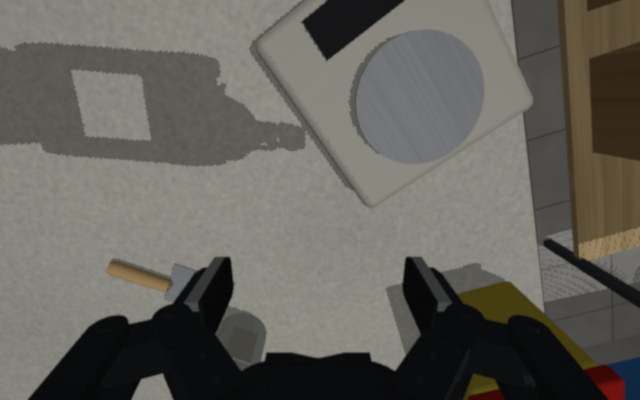

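The side picture shows the dispenser at about (375,235). In the top picture the red knob is at (371,141), the black cap at (371,163) and the shelf at (369,192). There are two blue dishes in the top picture: a small one at (396,191) against the shelf end, and a large one at (405,255) standing away from it. The small one fits the description, and I'll confirm it in a crop.

```bash
cat > h.py <<'E'
from rig import manip
import cv2,numpy as np
def ray(c,u,v):
    T=np.array(c["cam_to_world"]); d=T[:3,:3]@np.array([(u-c["cx"])/c["fx"],(v-c["cy"])/c["fy"],1]); return T[:3,3],d/np.linalg.norm(d)
def plane(c,u,v,z):
    o,d=ray(c,u,v); return o+d*(z-o[2])/d[2]
def two(c1,p1,c2,p2):
    o1,d1=ray(c1,*p1);o2,d2=ray(c2,*p2)
    A=np.stack([d1,-d2],1); s=np.linalg.lstsq(A,o2-o1,rcond=None)[0]
    a=o1+s[0]*d1;b=o2+s[1]*d2; return (a+b)/2,np.linalg.norm(a-b)
def proj(c,p):
    T=np.linalg.inv(np.array(c["cam_to_world"])); q=T@np.append(p,1); return q[0]/q[2]*c["fx"]+c["cx"],q[1]/q[2]*c["fy"]+c["cy"]
def crop(c,x0,y0,x1,y1,s,fn):
    im=cv2.resize(c["image"][y0:y1,x0:x1,::-1],None,fx=s,fy=s,interpolation=cv2.INTER_CUBIC); cv2.imwrite(fn,im)
E
python3 - <<'E'
from h import *
t=manip.camera("top"); s=manip.camera("side")
crop(t,320,120,430,220,7,"pics/tc.png"); crop(s,310,180,430,300,5,"pics/sc.png")
for n,c,(x0,y0,x1,y1) in [("t",t,(320,120,430,220)),("s",s,(310,180,430,300))]:
    hsv=cv2.cvtColor(c["image"],cv2.COLOR_RGB2HSV); roi=np.zeros(hsv.shape[:2],np.uint8); roi[y0:y1,x0:x1]=1
    H,S,V=[hsv[...,i].astype(int) for i in range(3)]
    for nm,m in [("red",((H<10)|(H>170))&(S>140)),("blue",(H>100)&(H<130)&(S>130)),("black",V<45),("green",(H>50)&(H<95)&(S>90))]:
        k,l,st,ce=cv2.connectedComponentsWithStats((m&(roi>0)).astype(np.uint8))
        for i in range(1,k):
            if st[i,4]>8: print(n,nm,st[i],np.round(ce[i],1),np.round([plane(c,*ce[i],z) for z in ([.155,.13,.042,0.065])][["red","black","blue","green"].index(nm)],3))
E
```

```text
t red [366 135  10  10  70] [370.6 139.5] [ 0.626 -0.095  0.155]
t blue [404 180   6  11  12] [407.4 184.6] [ 0.514 -0.221  0.042]
t blue [384 183  22  21 359] [394.3 192.9] [ 0.488 -0.179  0.042]
t blue [402 192   8  12  15] [406.5 198.2] [ 0.471 -0.216  0.042]
t black [364 157  15  14 143] [371.1 163.4] [ 0.562 -0.098  0.13 ]
s red [390 200   8   6  38] [393.2 202.3] [ 0.624 -0.101  0.155]
s blue [406 180  24  13 169] [421.2 184. ] [0.948 0.063 0.042]
s blue [358 254  35  30 820] [374.7 268.3] [ 0.49  -0.188  0.042]
s blue [310 277  37  23 711] [325.8 289.3] [ 0.34  -0.178  0.042]
s black [368 213  15   9  69] [375.5 216.7] [ 0.56  -0.101  0.13 ]
s green [369 220   6  18  58] [371.4 228.7] [ 0.579 -0.072  0.065]
```

View pics/tc.png

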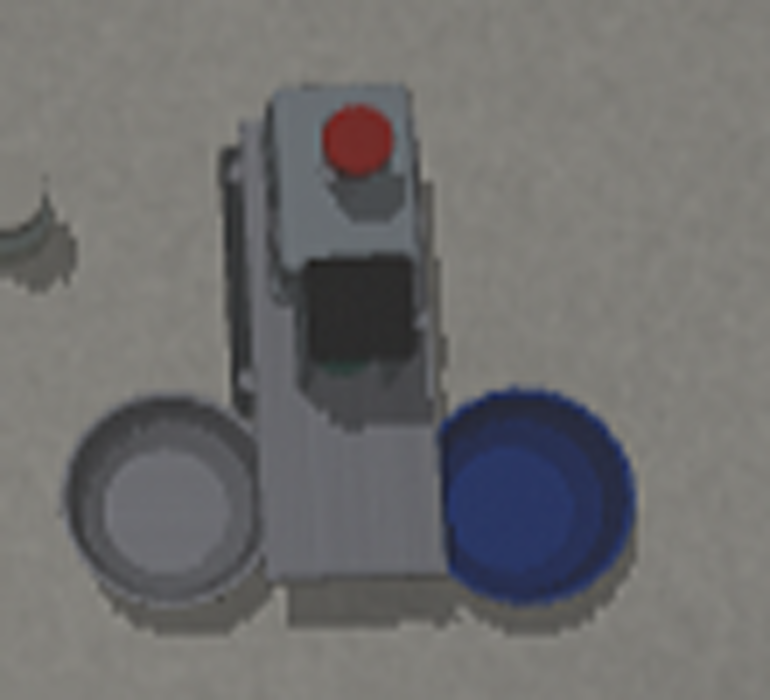

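View pics/sc.png

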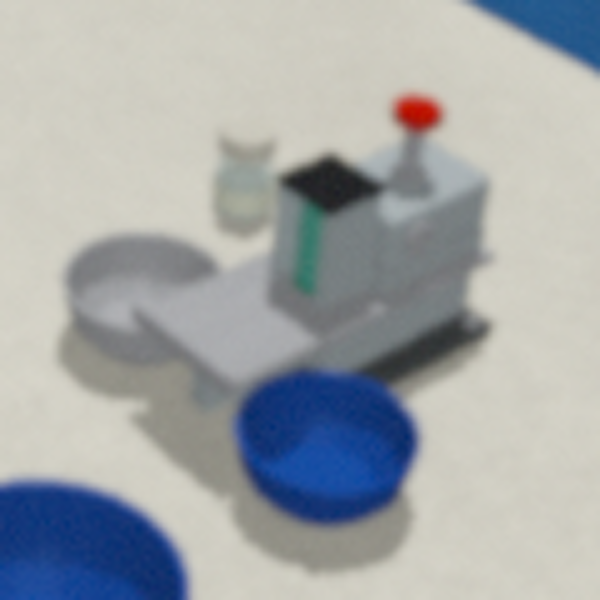

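The crop confirms it: the small blue dish (top 394,192) sits at the -y end of the shelf, the steel dish is at the +y end, and the big blue dish stands clear. The knob is at about (0.626,-0.097) and the cap at (0.562,-0.098). I'll check the pose against the shelf corners and plan the IK.

```bash
cat >> h.py <<'E'
from scipy.spatial.transform import Rotation as R
yaw=np.radians(2.2); K=np.array([0.6255,-0.0970])
ex=np.array([np.cos(yaw),np.sin(yaw)]); ey=np.array([-ex[1],ex[0]]); O=K-0.065*ex
def D(x,y,z): return np.append(O+x*ex+y*ey,z)
X=np.append(ex,0);Y=np.append(ey,0)
RV=R.from_matrix(np.stack([[0,0,-1],Y,X],1)).as_rotvec()
E
python3 - <<'E'
from h import *
t=manip.camera("top"); s=manip.camera("side")
print(two(t,(370.6,139.5),s,(393.2,202.3)))
print("front corners top",plane(t,358.3,202.6,.066),plane(t,383.9,201.7,.066))
print("exp",D(-102,40,66)*0 if 0 else D(-.102,.04,.066),D(-.102,-.04,.066))
print("side corners", plane(s,310+133/5,180+312/5,.066),plane(s,310+240/5,180+388/5,.066))
for p in [D(.065,0,.35),D(.065,0,.145),D(-.074,.045,.085),D(-.074,-.03,.085)]:
    print(p,manip.solve_ik(p,RV))
E
```

```text
(array([ 0.6286797 , -0.09586882,  0.15041124]), np.float64(0.0015089681082903364))
front corners top [ 0.45471804 -0.06314854  0.066     ] [ 0.45681092 -0.14156818  0.066     ]
exp [ 0.45708758 -0.06344025  0.066     ] [ 0.46015861 -0.14338128  0.066     ]
side corners [ 0.45424072 -0.06875637  0.066     ] [ 0.4616595  -0.15143711  0.066     ]
[ 0.6255 -0.097   0.35  ] [-1.72651631e-01  3.30049383e-01  1.49219095e+00 -4.44089210e-16
  1.31935232e+00 -1.78184520e+00]
[ 0.6255 -0.097   0.145 ] [-1.72651631e-01  5.39891834e-01  1.66876060e+00 -4.44089210e-16
  9.32940219e-01 -1.78184520e+00]
[ 0.484875   -0.05736907  0.085     ] [-1.42144549e-01  4.65889645e-01  2.01783483e+00 -4.44089210e-16
  6.57868175e-01 -1.75133812e+00]
[ 0.48775409 -0.13231379  0.085     ] [-2.88445299e-01  4.83693576e-01  1.98087660e+00 -4.44089210e-16
  6.77022475e-01 -1.89763887e+00]
```

Run:
```python
from h import *
p=manip.get_position().copy(); p[2]=.40
manip.servo_line(p,rate=.2)
manip.move_to(D(.065,0,.30),RV)
manip.command_gripper(0,30)
manip.servo_line(D(.065,0,.195),rate=.12)
print(manip.get_time(),manip.get_position(),D(.065,0,.195),manip.get_contact_force(),manip.get_width())
t=manip.camera("top"); s=manip.camera("side");w=manip.camera("wrist")
crop(t,320,120,430,220,7,"pics/t2.png"); crop(s,310,150,430,270,5,"pics/s2.png"); cv2.imwrite("pics/w2.png",w["image"][:,:,::-1])
```

```text
6.0083 [ 0.62611919 -0.09711357  0.19582819] [ 0.6255 -0.097   0.195 ] [-0.03287479 -0.688572    1.11309264] 4.6855518656657435e-05
```

View pics/s2.png

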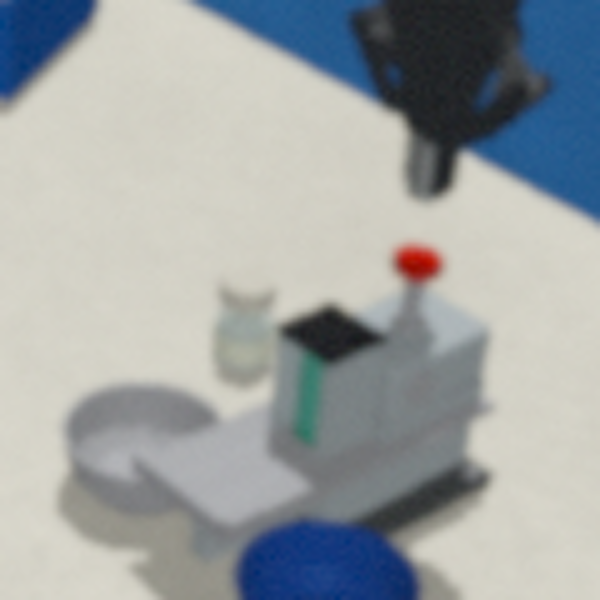

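View pics/w2.png

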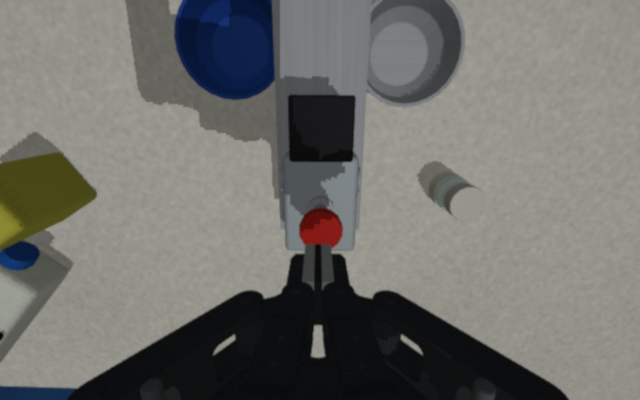

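The side view shows the closed fingertips just above the knob. In the wrist view the knob centre at about (321,228) lines up sideways with the fingertips at u≈318. I'll check it with a wrist ray, then press.

Run:
```python
from h import *
p=manip.get_position().copy(); Rm=R.from_rotvec(manip.get_ee_rot()).as_matrix()
w=manip.camera("wrist"); T=np.eye(4);T[:3,:3]=Rm;T[:3,3]=p; w["cam_to_world"]=T@np.array(w["mount"])
hsv=cv2.cvtColor(w["image"],cv2.COLOR_RGB2HSV)
m=((hsv[...,0]<10)|(hsv[...,0]>170))&(hsv[...,1]>150); m[:190]=0;m[265:]=0;m[:,:280]=0;m[:,360:]=0
v,u=np.nonzero(m); print(u.min(),u.max(),v.min(),v.max()); 
# top face width-based: rows
a=plane(w,(u.min()+u.max()+1)/2,v.min(),.155);print("near edge",a,"centre",a+.015*X, "K",K, "width",(u.max()-u.min()+1))
f0=manip.get_contact_force()[2]
z=.178; manip.servo_line(D(.065,0,z),rate=.06)
print(manip.get_position()[2],manip.get_contact_force()-0)
while z>.138:
    z-=.003 if z>.151 else .001
    manip.servo_line(D(.065,0,z),rate=.03)
    f=manip.get_contact_force(); print(round(z,4),np.round(manip.get_position()[2],4),np.round(f,1))
    if f[2]-f0>28: break
print(manip.get_time())
t=manip.camera("top"); s=manip.camera("side")
crop(t,320,120,430,220,7,"pics/t3.png"); crop(s,310,150,430,270,5,"pics/s3.png")
```

```text
300 341 209 246
near edge [ 0.61133817 -0.0951914   0.155     ] centre [ 0.62632712 -0.09461558  0.155     ] K [ 0.6255 -0.097 ] width 42
0.17723758832952874 [-0.34652664 -0.50760527  0.16050517]
0.175 0.1749 [ 0.  -0.4  0.4]
0.172 0.1718 [-0.2  1.2 -0.1]
0.169 0.1688 [-0.4 -0.1 -0.5]
0.166 0.1657 [ 0.1 -0.   0.4]
0.163 0.1627 [-0.1  0.2  0.8]
0.16 0.1597 [0.3 0.7 0.5]
0.157 0.1569 [-0.3  0.3  0.6]
0.154 0.1543 [-1.8  0.4  5. ]
0.151 0.1513 [-1.3  0.1  4.4]
0.15 0.1504 [-0.8 -0.3  5.5]
0.149 0.1495 [-1.5  0.9  6.7]
0.148 0.1485 [-1.4 -0.6  6.6]
0.147 0.1474 [-1.7  0.3  5.6]
0.146 0.1464 [-1.1 -0.2  5.5]
0.145 0.1454 [-1.1  0.4  5.6]
0.144 0.1444 [-0.7  0.4  6.3]
0.143 0.1434 [-0.3  0.2  6.1]
0.142 0.1425 [-1.7  0.2  5.4]
0.141 0.1415 [-0.9  0.8  6.2]
0.14 0.1405 [-2.7  0.6  7.1]
0.139 0.1395 [-1.3  1.   6.8]
0.138 0.1385 [-1.7  0.4  6.5]
12.1417
```

View pics/s3.png

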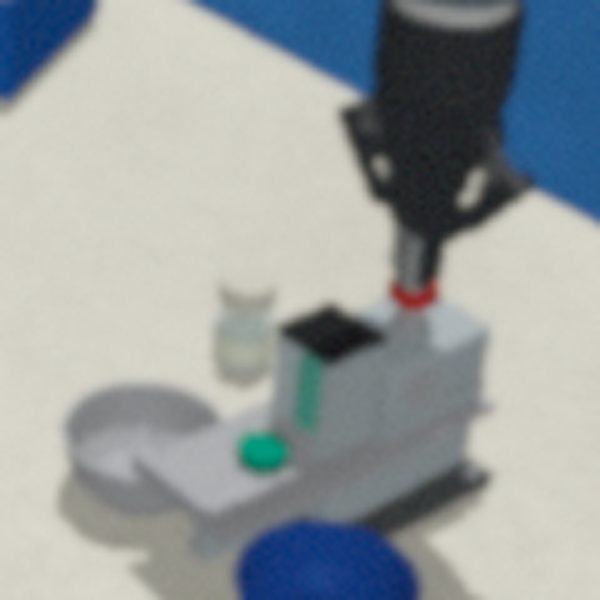

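The tablet is partly out: the green disc is at side-crop (263,452), close to the magazine. Contact began at TCP z≈0.156, lower than expected, so there is travel left. I'll continue to the hard stop.

Run:
```python
from h import *
z=.138
while z>.116:
    z-=.002 if z>.131 else .001
    manip.servo_line(D(.065,0,z),rate=.03)
    f=manip.get_contact_force(); print(round(z,4),np.round(manip.get_position()[2],4),np.round(f,1))
    if f[2]>28: break
print(manip.get_time())
t=manip.camera("top"); s=manip.camera("side");w=manip.camera("wrist")
crop(t,320,120,430,220,7,"pics/t4.png"); crop(s,310,150,430,270,5,"pics/s4.png"); cv2.imwrite("pics/w4.png",w["image"][:,:,::-1])
```

```text
0.136 0.1365 [-1.9  0.3  7.6]
0.134 0.1346 [-2.5 -0.   6.8]
0.132 0.1326 [-2.2 -0.1  8.1]
0.13 0.1307 [-1.9  0.4  8.5]
0.129 0.1297 [-2.2  0.8  7.4]
0.128 0.1287 [-1.8  0.1  8.8]
0.127 0.1278 [-2.3 -0.1  9.3]
0.126 0.1268 [-3.3  0.8  9.2]
0.125 0.1266 [-5.   1.9 15. ]
0.124 0.1265 [-8.1  0.6 23.4]
0.123 0.1264 [-10.5   2.   29.2]
14.9917
```

View pics/s4.png

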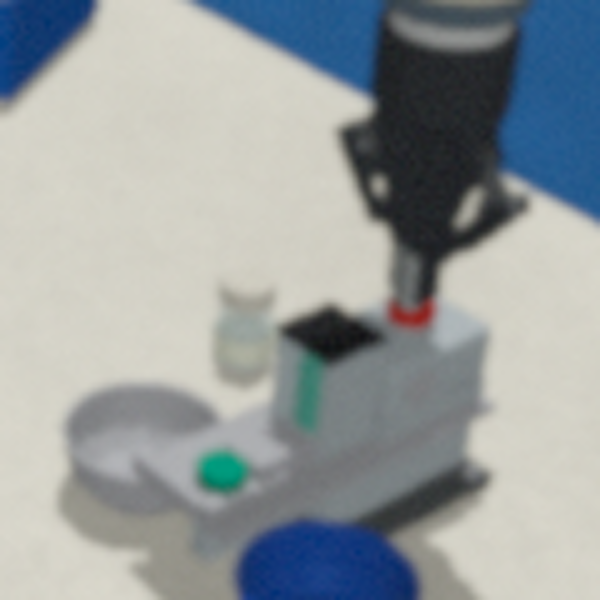

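View pics/w4.png

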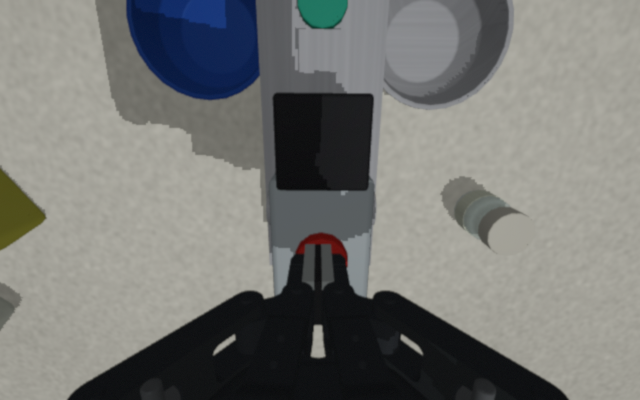

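The hard stop is clear: force rises to 29 N at TCP z≈0.1265, 30 mm after contact. The tablet is out on the shelf at side-crop (222,470), with the slide behind it. Now I'll release slowly and look again.

Run:
```python
from h import *
manip.servo_line(D(.065,0,.17),rate=.05)
print(manip.get_contact_force())
manip.servo_line(D(.065,0,.22),rate=.15)
manip.servo_line(D(.0,.06,.24),rate=.2)
print(manip.get_time())
t=manip.camera("top"); s=manip.camera("side")
p=manip.get_position().copy(); Rm=R.from_rotvec(manip.get_ee_rot()).as_matrix()
w=manip.camera("wrist"); T=np.eye(4);T[:3,:3]=Rm;T[:3,3]=p; w["cam_to_world"]=T@np.array(w["mount"])
crop(t,320,120,430,220,7,"pics/t5.png"); crop(s,310,150,430,270,5,"pics/s5.png"); cv2.imwrite("pics/w5.png",w["image"][:,:,::-1])
for n,c in (("t",t),("s",s),("w",w)):
    hsv=cv2.cvtColor(c["image"],cv2.COLOR_RGB2HSV);H,S,V=[hsv[...,i].astype(int) for i in range(3)]
    m=(H>65)&(H<95)&(S>100)&(V>50)
    k,l,st,ce=cv2.connectedComponentsWithStats(m.astype(np.uint8))
    for i in range(1,k):
        if st[i,4]>15:
            q=plane(c,*ce[i],.068); d=q[:2]-O; print(n,st[i],np.round(ce[i],1),np.round(q,4),"disp",np.round([d@ex,d@ey],4))
```

```text
[ 0.07839599 -0.00847772  0.97225903]
17.3167
t [589 248   6   5  21] [591.6 250.1] [ 0.3053 -0.7556  0.068 ] disp [-0.2802 -0.6459]
s [370 221   4  16  43] [371.5 227.9] [ 0.579  -0.0722  0.068 ] disp [0.0195 0.0266]
s [350 240   9   9  63] [354. 244.] [ 0.4879 -0.1029  0.068 ] disp [-0.0727 -0.0006]
w [248  95  28  30 672] [261.4 109.9] [ 0.4887 -0.0989  0.068 ] disp [-0.0717  0.0034]
w [255 171  18   4  60] [263.6 172.6] [ 0.5531 -0.098   0.068 ] disp [-0.0074  0.0018]
```

View pics/s5.png

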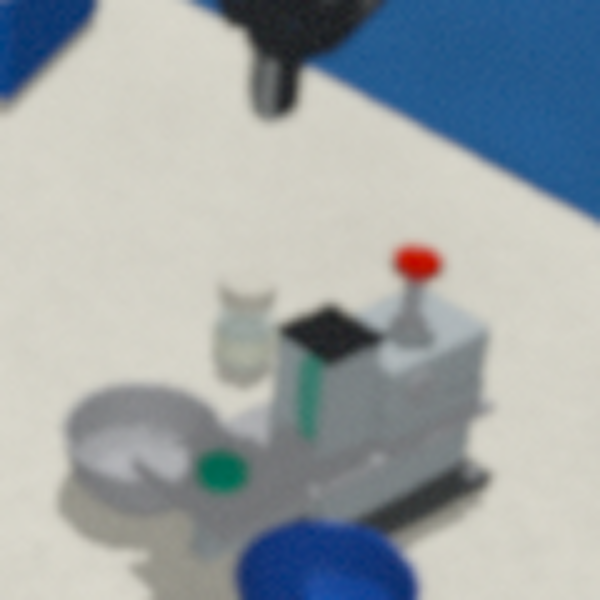

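View pics/t5.png

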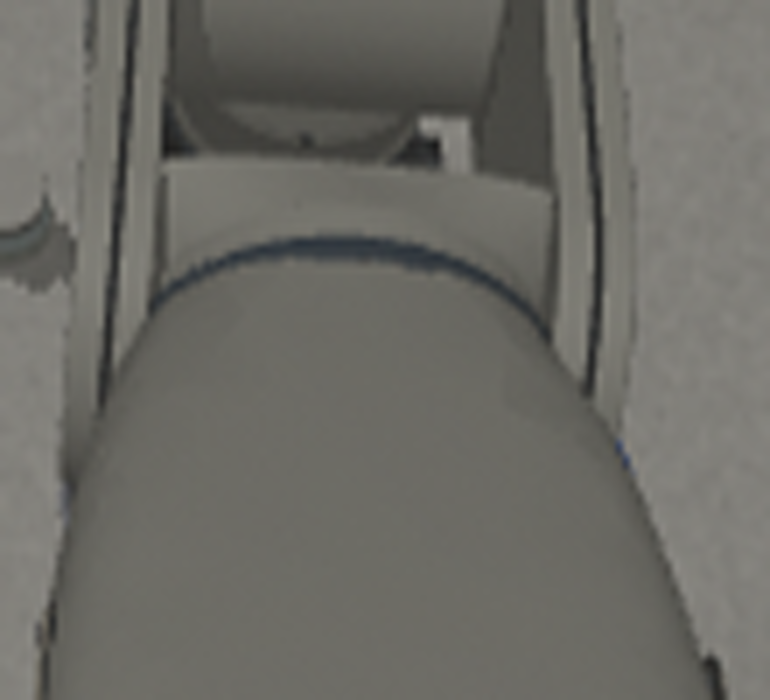

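View pics/w5.png

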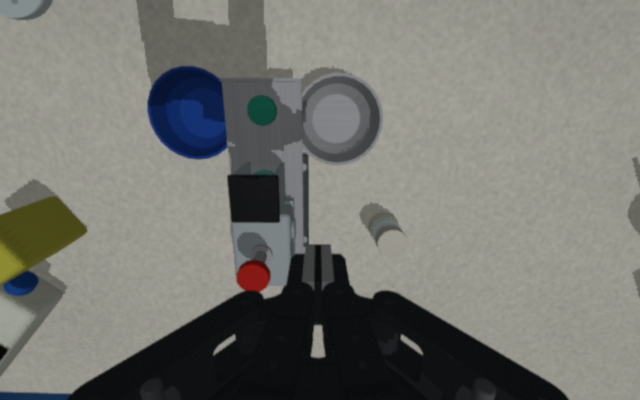

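The plunger is back up (knob at side-crop 417,262). One tablet lies at dispenser (-0.073, ~0.001), and the magazine strip still shows green. The press showed the fingertips only about 1.5 mm ahead of the TCP, not 22, so I'll check that visually and lower with a force guard.

Run:
```python
from h import *
manip.servo_line(D(-.076,.052,.20),RV,rate=.2)
manip.servo_line(D(-.076,.052,.095),rate=.12)
p=manip.get_position().copy(); print(manip.get_time(),p,manip.get_contact_force())
s=manip.camera("side"); w=manip.camera("wrist")
print("px of TCP, TCP-22mm in crop",[((a-310)*5,(b-150)*5) for a,b in (proj(s,p),proj(s,p-[0,0,.022]))])
crop(s,310,150,430,270,5,"pics/s6.png"); cv2.imwrite("pics/w6.png",w["image"][:,:,::-1])
```

```text
19.075 [ 0.48322516 -0.0504958   0.09551167] [-0.19677362 -0.55537349  0.29782805]
px of TCP, TCP-22mm in crop [(np.float64(156.87500751882283), np.float64(385.2496048509863)), (np.float64(155.02287224677815), np.float64(417.2666881610626))]
```

View pics/s6.png

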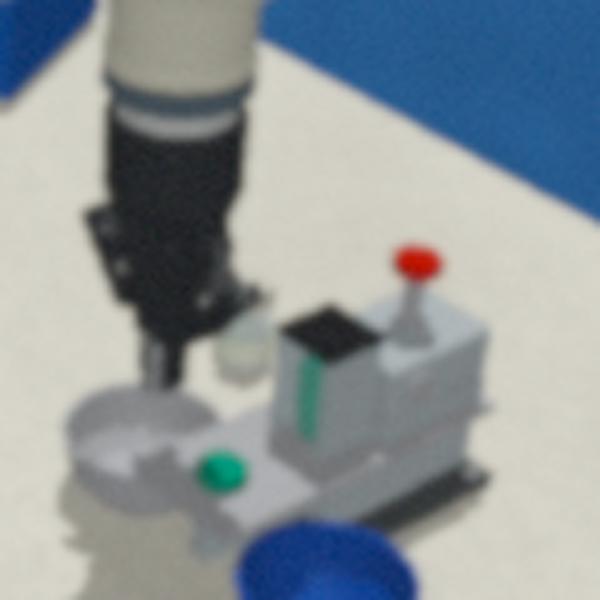

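View pics/w6.png

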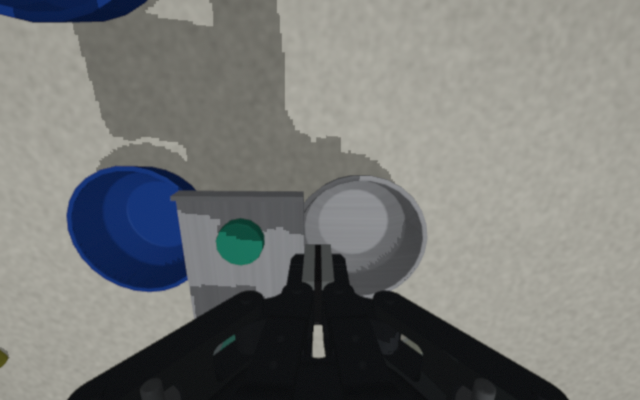

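The fingertip end in the side crop (y≈388) coincides with the projected TCP (385), which agrees with the contact data. I'll go down to TCP z≈0.0655 under guard, then push toward -y.

Run:
```python
from h import *
f0=manip.get_contact_force().copy()
for z in (.08,.072,.0685,.0655):
    manip.servo_line(D(-.076,.052,z),rate=.05)
    f=manip.get_contact_force()-f0; print(z,manip.get_position()[2],np.round(f,1))
    if abs(f).max()>6: print("contact"); break
else:
    for y in (.035,.02,.005,-.005):
        manip.servo_line(D(-.076,y,.0655),rate=.05)
        f=manip.get_contact_force()-f0; print(y,np.round(f,1))
        if abs(f).max()>8: print("contact"); break
print(manip.get_time())
s=manip.camera("side"); w=manip.camera("wrist")
crop(s,310,180,430,300,5,"pics/s7.png"); cv2.imwrite("pics/w7.png",w["image"][:,:,::-1])
```

```text
0.08 0.07954148432866799 [-0.1  0.5  0.2]
0.072 0.07161992786033074 [ 0.1  0.1 -0. ]
0.0685 0.06834345095734679 [ 0.4  0.4 -0.8]
0.0655 0.06536090183192882 [ 0.1 -0.2  0.1]
0.035 [-0.6 -0.2  0.8]
0.02 [-0.1 -0.   0.3]
0.005 [-0.6  0.   0.8]
-0.005 [-1.4 -0.3 -0.2]
22.175
```

View pics/s7.png

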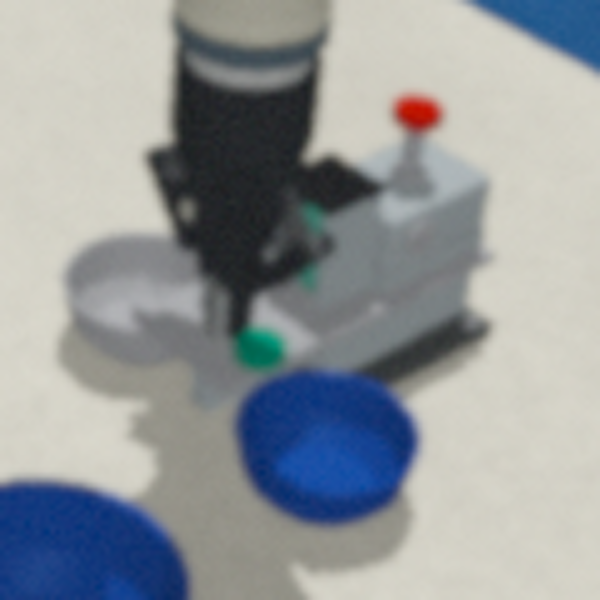

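View pics/w7.png

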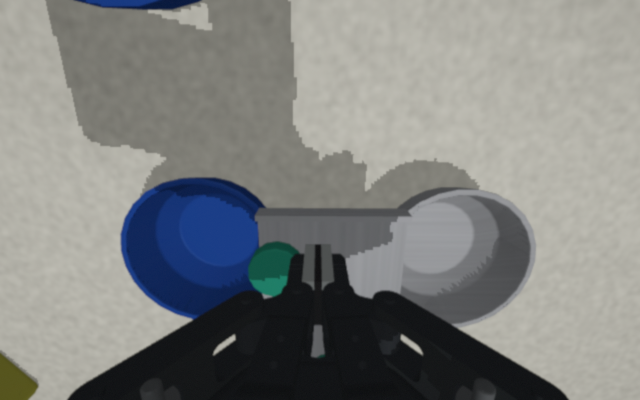

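The tablet is being pushed ahead of the fingers and is at the edge (side-crop 260,348; wrist 275,270). I'll continue.

Run:
```python
from h import *
for y in (-.015,-.024,-.032):
    manip.servo_line(D(-.076,y,.0655),rate=.05)
    print(y,np.round(manip.get_contact_force(),1))
print(manip.get_time())
s=manip.camera("side"); w=manip.camera("wrist")
crop(s,310,180,430,300,5,"pics/s8.png"); cv2.imwrite("pics/w8.png",w["image"][:,:,::-1])
```

```text
-0.015 [ 0.2 -0.2  0.8]
-0.024 [-0.1 -0.4  0.2]
-0.032 [ 0.5 -0.1 -0.6]
23.2667
```

View pics/s8.png

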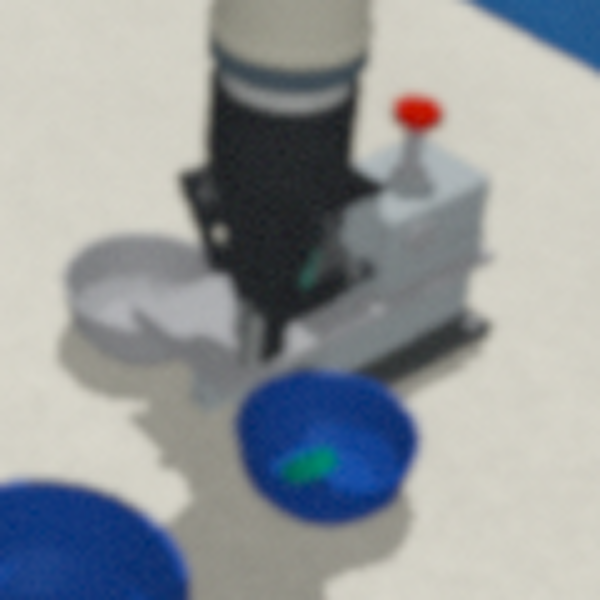

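View pics/w8.png

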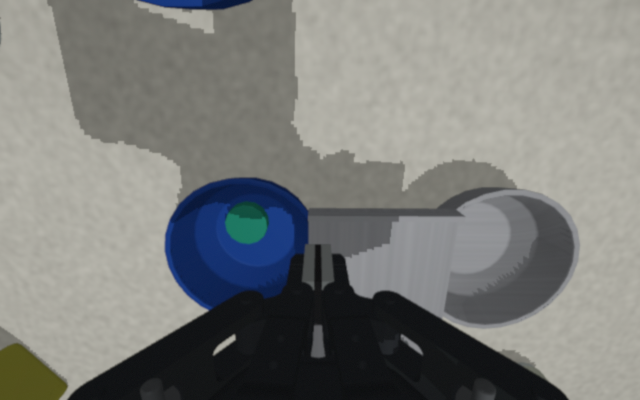

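The tablet is in the blue dish (side-crop 308,464; wrist 246,222). I'll retreat straight up and check before handing in.

Run:
```python
from h import *
manip.servo_line(D(-.076,-.028,.0655),rate=.05)
manip.servo_line(D(-.076,-.028,.26),rate=.15)
manip.hold(.3)
print(manip.get_time(),manip.get_contact_force())
s=manip.camera("side"); w=manip.camera("wrist")
crop(s,310,180,430,300,5,"pics/s9.png"); cv2.imwrite("pics/w9.png",w["image"][:,:,::-1])
```

```text
25.3667 [-0.15244401  0.43817062  0.63388766]
```

View pics/s9.png

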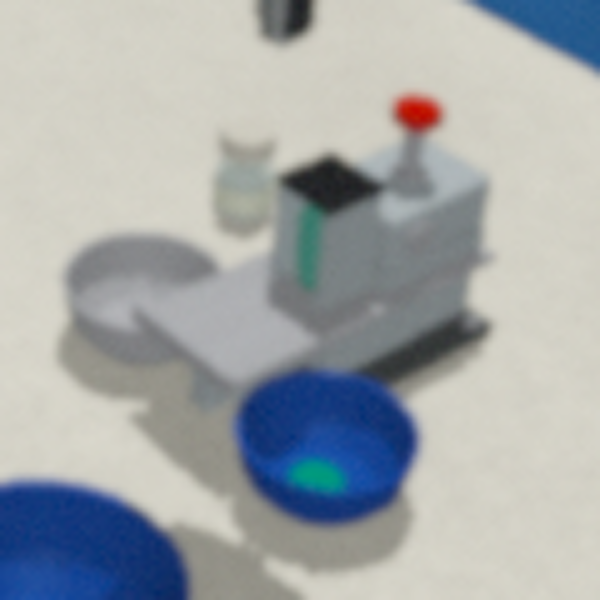

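View pics/w9.png

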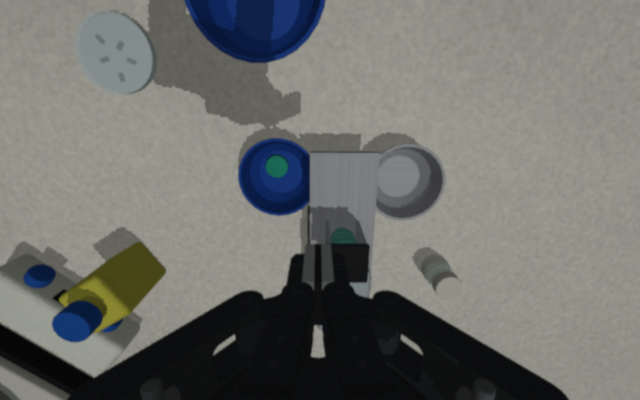

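The tablet lies in the small blue dish (side-crop 317,476; wrist 276,167). The shelf is empty, the plunger is up, the remaining tablets are in the magazine, and everything else stands where it was.

```bash
python3 -c "
from rig import manip
manip.sign_off(); print(manip.get_time())"
```

```text
the job is handed in; nothing more can be done
the job is handed in; nothing more can be done
```

The job is done and handed in at about 25 s, within the 40 s limit. One green tablet is in the small blue dish.

- **Press:** I pressed the red plunger once with closed fingertips, 30 mm down to the hard stop (29 N), and let it come back up. One tablet came out on the shelf.
- **Push:** I pushed that tablet along the shelf toward the -y end, and it dropped into the small blue dish. It was never gripped or lifted.
- **Last checks:** The side and wrist pictures showed the tablet flat in the dish, the shelf empty, the plunger up and green still showing in the magazine. In those pictures the dishes, jar, petri dish and reagent bottle looked undisturbed. The wash bottles and spatula were not in them, so I did not re-check those. The arm was clear of everything, with about 0 N on the tool.
- **Disagreement:** The knob was first touched about 20 mm lower than the stated fingertip offset predicts. The closed fingertips appear to reach only about 1–2 mm past the TCP rather than 22 mm. A side view agreed, so I used that height for the push.

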